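# Walk the sharpening stone into its wedge holder

### The arm

A 7-joint arm with a two-finger parallel gripper is mounted at the origin on the work surface. World frame = base frame: x ahead of the robot, y to its left, z up, the work surface at z = 0. Lengths are in m, angles in degrees, forces in N, time in s.
With the tool pointing down it reaches from about 0.425 to 0.875 m from the base axis. Payload 4.7 kg.
Tool frame: the origin (TCP) lies midway between the tips of the shut fingers; the grasp point (between the pads) lies env.grip_point_offset behind it (env.grip_point_offset is the distance from the TCP to the grasp point, in m); z points along the fingers, y is the line along which they close (so a half turn about z gives the same grasp; the last joint's range is limited). The gripper opens to 87 mm and grips with 3 to 60 N. Pads are 19 mm wide; open, the fingers measure 117 mm over their backs; the gripper's body (75 mm by 190 mm) begins 51 mm behind the grasp point.
Start: joints at [-65.655, 18.392, -4.016, 83.108, 1.295, 78.541, -3.26], TCP at [0.26, 0.596, 0.223] pointing down, gripper open.
Joint ranges: [-163.93, 163.93], [-17.29, 119.83], [-79.2, 71.16], [3.27, 140.29], [-89.18, 269.18], [5.43, 117.66], [-154.24, 154.24]. Speed limits (degrees/s): [147.25, 147.25, 180, 180, 180, 180, 180].

### API

Orientations are given as [roll, pitch, yaw] about the fixed x, y, z axes, in that order (R = Rz(yaw) Ry(pitch) Rx(roll)).
In Python, from cell import env gives the robot as it stands.
- The arm moves only by the shell command python3 -m creep 'ROWS' [FORCE]. ROWS is a JSON object of lists of equal length, an entry for each row: "translation": the shift along the tool's x, y, z in units of 0.08 m (1.0 is 0.08 m), a list of three; "turn": the turn, a rotation vector about the tool's x, y, z in units of 180 degrees (1.0 is 180 degrees), a list of three; "grip": the opening, from 0 (shut) to 1 (fully open). In form: {"translation": [[x, y, z], ...], "turn": [[ax, ay, az], ...], "grip": [grip, ...]}. A call has 1 to 5 rows; each row shifts and turns the commanded pose from where the row before left it, along the tool's axes as they then stand; what a row does not reach is not made up. A row lasts 1/8 s, in which the tool goes at most 62.5 mm and 10.7 degrees, less where a joint would pass 70% of its speed; a pose out of reach is approached as far as the arm can. A call with a number of a shift or a turn outside -1 to 1 is refused whole. A call with a gripper value outside its range is refused whole. The fingers move at their own pace and stop on an object; FORCE is the grip in N (left out, the last holds). Time passes only in rows, so rows that do not move let the fingers close. It gives the time, the measured TCP pose, the force, the opening and the grip force at its end, in the units of the state.
- env.get_obs(): the state, without advancing time (a new reading comes with each control period).
- env.read_camera(name): name is "side" or "top" or "wrist"; returns a dict with "frame" (480x640x3 uint8, red, green, blue), "z_map" (480x640 float32, m along the optical axis (not along the pixel's ray), 0 where there is no reading), "K" (3x3 intrinsics, pixels), "rvec" (rotation vector, rad) and "tvec" (3), from world to camera coordinates, as OpenCV has them. Camera axes: x right, y down, z forward; pixel columns grow to the right and rows downward; lengths in m; the calibration is good to about 2 mm. A picture is of the moment at which its call begins.
- env.sign_off(): hands the job in; it is judged then, once.
The state is a dict: "time_s": time; "qpos": joint angles; "joint_velocities": joint speeds; "effort": joint torques, N m; "tool_pos": TCP position; "tool_rot": TCP orientation; "force": force on the tool from outside, world axes, zero at the start; "wrist_torque": the same for the moment, N m; "grip_width": finger opening in m; "grasp_force": force on a finger pad.
Only numpy, scipy, OpenCV 4.12 (cv2) and the standard library are available. Lean on these libraries where they do the work, as an engineer would, in place of code of your own. Each camera call takes 0.05 s, during which the arm holds its last target. There are 200 camera calls.

### The job

Without lifting the heavy sharpening stone off the shelf, walk it end by end over to the blue holder: swing its white-marked nose to the yellow tape line while the tail stays put, then swing its tail round to the thin black centre line while the nose stays about on the tape, then swing the nose onto the centre line too so that the stone lies in line with the holder. Then push it by the tail along the holder's dovetail way until it wedges tight, let go, and leave the other things on the shelf as they are.

Things in the scene. Friction and masses are not known exactly. Their poses are not given: they have to be found in the camera images.
- stone: Grey sharpening stone (32 mm wide) on an orange tapered dovetail shoe; 190 mm long, 42 mm high, loose, 0.6 to 0.9 kg. Origin: centre of underside, on the shelf; y runs along it from tail to nose, z up. Stands only on two rubber feet (30 x 10 mm) 80 mm either way of the middle: an end pushed sideways (3 to 7 N) swings about the other foot, which stays put.
- nose (a point): Middle of the narrow end of the stone's shoe (white band on the stone above it), 95 mm from the stone's origin along its +y, 3 mm up. The shoe is 44 mm wide here, 52 mm half-way, measured at its foot; its flanks lean inward by 15 degrees up to 18 mm height.
- tail (a point): Middle of the wide end (60 mm) of the stone's shoe, 95 mm from the stone's origin along its -y, 3 mm up. The end face is flat and upright, from 4 to 42 mm height: 48 mm wide below 18 mm height, 32 mm above.
- way: Blue holder fixed to the shelf: two undercut rails 150 mm long, 21 mm high. Origin: middle of the mouth, on the shelf, where the straight rails begin; y along the way from the mouth inward, x from the yellow tape towards the way, z up. A thin black line on the shelf carries its centre line on in front of the mouth (x = 0, y from -0.27 to -0.02).
- way_mouth (a point): Same point as the way's origin. Gap between the rails 57.5 mm here (3 mm up), closing to 45 mm at the far end: the shoe's own taper. Before it the mouth flares out over 23 mm to about 80 mm. When wedged tight the stone's tail stands 30 mm (give or take 1 mm) before this point, and it stays there by itself. Sliding takes 4 to 9 N, wedging tight 15 to 20 N.
- tape (a point): Middle of a yellow tape line on the shelf, 300 mm long and 10 mm wide, parallel to the way's y axis and 75 mm from its centre line (way x = -0.075), on the side where the stone starts. Flat, nothing to bump into.
- pot: Terracotta herb pot, 90 mm wide, 85 mm high, standing; origin under its centre. Leave alone.
- spike: Green plastic lawn edging spike, about 210 mm long, 18 mm high, lying along its y; origin under its middle. Leave alone.
- weeder: Stainless weeder with a wooden handle, 345 mm long, 30 mm high, lying along its y; origin under its middle. Leave alone.
- scoop: Black plastic soil scoop, 250 mm long, 84 mm wide, 50 mm high, lying along its x; origin under its middle. Leave alone.
- oilcan: Can, 64 mm wide, 100 mm high; origin under its centre. Leave alone.
- seedjar: Jar, 70 mm wide, 90 mm high; origin under its centre. Leave alone.
Not all that is in view belongs to the job. Leave any purple look-alike of the stone alone.

How it is judged (in metres and radians):
On the way, in this order (a step that is already met when the one before it is completed fails the run):
1. The nose has been swung to the tape line (23 mm short to 28 mm past) with the tail still within 40 mm of where it started (x of nose in the frame of way between -0.098 and -0.047 m and distance of tail from where it was at the start of the episode below 0.04 m), for 0.2 s.
2. The tail has been swung onto the way's centre line (within 28 mm) with the nose still within 45 mm of the tape line (x of tail in the frame of way between -0.028 and 0.028 m and x of nose in the frame of way between -0.12 and -0.03 m), for 0.2 s.
3. The nose has been swung in too: both ends within 20 mm of the centre line (x of tail in the frame of way between -0.02 and 0.02 m and x of nose in the frame of way between -0.02 and 0.02 m), for 0.1 s.
4. The stone is pushed home and bears on the rails with more than 4 N (y of tail in the frame of way between -0.036 and -0.024 m and x of tail in the frame of way between -0.006 and 0.006 m and angle between the y axis of stone and the y axis of way, either way round below 0.05 rad and height (world z) of stone below 0.006 m and angle between stone's own z axis and vertical below 0.06 rad and contact force between stone and way above 4 N), for 0.05 s.
At the end, for the whole second after the job is handed in: The stone rests in the way, tail 24 to 36 mm before the way's origin, tail within 6 mm of the centre line, in line within 0.05 rad, flat on the shelf (not raised 6 mm or tipped 0.06 rad) and still (y of tail in the frame of way between -0.036 and -0.024 m and x of tail in the frame of way between -0.006 and 0.006 m and angle between the y axis of stone and the y axis of way, either way round below 0.05 rad and height (world z) of stone below 0.006 m and angle between stone's own z axis and vertical below 0.06 rad and linear speed of stone below 0.01 m/s); the robot touches nothing.
It fails at once if The stone is lifted (15 mm) or tipped (0.25 rad) (height (world z) of stone above 0.015 m or angle between stone's own z axis and vertical above 0.25 rad).
It fails at once if One of the other things on the shelf is shifted by more than 30 mm (distance of any of pot, spike, weeder, scoop, oilcan, seedjar from where it was at the start of the episode above 0.03 m).
It also fails if it takes over 72 s, if anything falls off the work surface, if the arm or the gripper's body presses on something with over 40 N, if the wrist force passes 120 N, or if a joint passes its speed limit or range.

## Working session

There is one attempt and no reset: what is moved stays moved. The work goes in short steps, Python scripts to look and compute and a shell command to move; the robot and the scene stay as the last step left them, time stands still between calls to the robot, and variables do not carry over. Pictures are saved under pics/ and viewed, at most 10 in all, crops included, and the job is handed in when it is done.

```bash
ls; mkdir -p pics; python3 - <<'E'
from cell import env
import cv2,numpy as np
o=env.get_obs();print(o, env.grip_point_offset)
for n in ["top","side"]:
    c=env.read_camera(n);cv2.imwrite(f"pics/{n}1.png",c["frame"][:,:,::-1]);print(n,c["K"],c["rvec"],c["tvec"])
    np.savez(f"pics/{n}1.npz",**c)
E
```

```text
pics
{'time_s': 0.0, 'qpos': array([-65.65549285,  18.44027201,  -4.01717025,  83.17375096,
         1.29556937,  78.53976699,  -3.26031011]), 'joint_velocities': array([ 0.0102031 , -0.02404883,  0.08614922, -0.00448246, -0.04274867,
        0.04185944, -0.10760601]), 'effort': array([ 7.61407173e-04, -4.91290677e+01, -4.03166050e-01, -3.12531424e+01,
       -6.36495254e-02,  4.37367812e-02,  1.98516468e-04]), 'tool_pos': array([0.2593858 , 0.59541423, 0.22145807]), 'tool_rot': array([-1.79891489e+02,  5.66708357e-03,  1.56466581e+02]), 'force': array([ 0.65817384,  0.02622232, -0.24414309]), 'wrist_torque': array([0.00365958, 0.00440124, 0.0065638 ]), 'grasp_force': 0.0, 'grip_width': 0.08690952232881483} 0.0187
top [[587.84506115   0.         319.47852448]
 [  0.         587.84506115 237.4420338 ]
 [  0.           0.           1.        ]] [ 2.17465361 -2.17964171  0.04138344] [-0.00649989  0.55810008  1.51303815]
side [[455.05780413   0.         316.03999307]
 [  0.         455.05780413 243.23331801]
 [  0.           0.           1.        ]] [ 2.355136   -0.03968779  0.02257988] [-0.54851772  0.0294887   1.1808687 ]
```

View pics/top1.png

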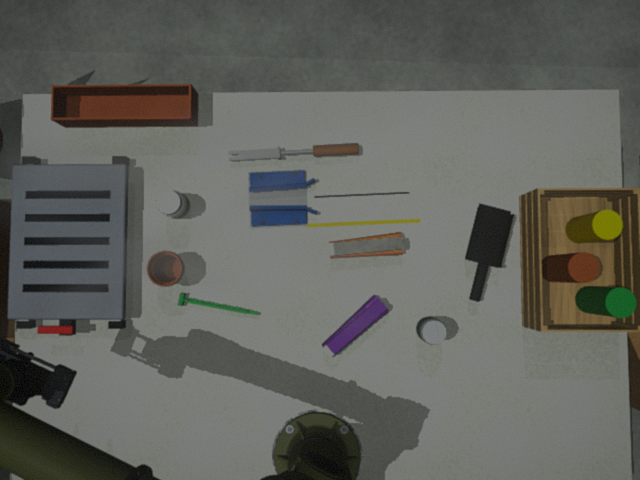

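View pics/side1.png

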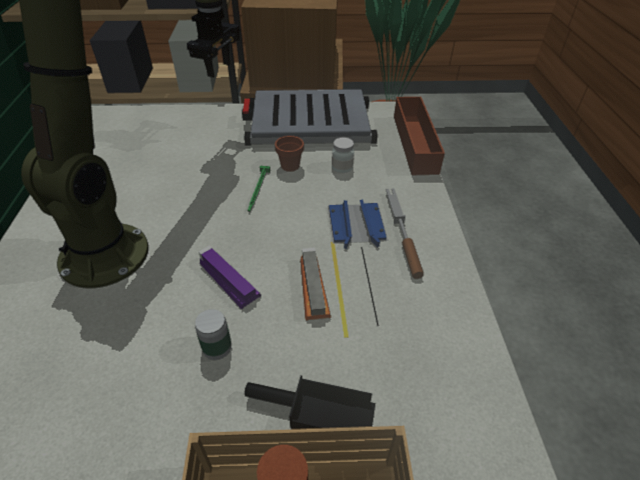

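The top view shows the blue way (250-315, 170-228) with its mouth to the right, the black line at (315-408, 194), the tape at (308-420, 222), and the stone at (332-408, 245) with its nose to the left (world +y). In the side view the white band is at the far end (308, 253). Now measuring.

```bash
cat > h.py <<'E'
import cv2,numpy as np
from cell import env
def world(c,uv,z=None):
    """pixels -> world; z given: ray onto plane z; else by depth map"""
    uv=np.asarray(uv,float).reshape(-1,2);R=cv2.Rodrigues(np.asarray(c["rvec"],float))[0];t=np.asarray(c["tvec"]).ravel()
    d=np.c_[uv,np.ones(len(uv))]@np.linalg.inv(c["K"]).T
    C=-R.T@t;w=d@R
    s=(z-C[2])/w[:,2] if z is not None else c["z_map"][uv[:,1].astype(int),uv[:,0].astype(int)]
    return C+w*np.reshape(s,(-1,1))
def mask(c,lo,hi,box):
    h=cv2.cvtColor(c["frame"],cv2.COLOR_RGB2HSV);m=cv2.inRange(h,lo,hi)
    k=np.zeros_like(m);x0,y0,x1,y1=box;k[y0:y1,x0:x1]=1
    return np.argwhere(m*k>0)[:,::-1]
def line(p):
    vx,vy,x,y=cv2.fitLine(p[:,:2].astype(np.float32),cv2.DIST_HUBER,0,.001,.001).ravel()
    if vy<0:vx,vy=-vx,-vy
    s=(p[:,:2]-[x,y])@[vx,vy];q=np.array([x,y]);v=np.array([vx,vy])
    return q,v,s.min(),s.max()
E
python3 - <<'E'
from h import *
for n,bt,bb,bs,bl in [("top",(300,215,425,230),(322,188,412,200),(322,230,412,262),(240,165,325,232)),("side",(328,240,350,340),(358,246,380,328),(295,240,332,325),(322,195,390,248))]:
    c=dict(np.load(f"pics/{n}1.npz"))
    for nm,lo,hi,b,z in [("tape",(20,100,80),(35,255,255),bt,0),("black",(0,0,0),(179,255,75),bb,0)]:
        p=world(c,mask(c,lo,hi,b),z);q,v,a,e=line(p);print(n,nm,len(p),"ends",(q+v*a).round(4),(q+v*e).round(4),"ang",np.degrees(np.arctan2(-v[0],v[1])).round(2))
    m=mask(c,(0,130,60),(18,255,255),bs);p=world(c,m)
    print(n,"orange",len(p),p.min(0).round(3),p.max(0).round(3))
    # stone region by depth
    x0,y0,x1,y1=bs;u=np.stack(np.meshgrid(np.arange(x0,x1),np.arange(y0,y1)),-1).reshape(-1,2)
    w=world(c,u);k=w[:,2]>.034
    t=w[k];print("z floor",np.median(w[w[:,2]<.02][:,2]),"top z",np.median(t[:,2]))
    r=cv2.minAreaRect(t[:,:2].astype(np.float32));print(n,"stone top rect",r)
    x0,y0,x1,y1=bl;u=mask(c,(100,100,40),(130,255,255),bl)
    w=world(c,u);print(n,"blue",w.min(0).round(3),w.max(0).round(3))
    t=w[(w[:,2]>.015)];print("rail tops rect",cv2.minAreaRect(t[:,:2].astype(np.float32)))
E
python3 -c "
import cv2
a=cv2.imread('pics/top1.png')[160:270,230:430];cv2.imwrite('pics/crop1.png',cv2.resize(a,(800,440),interpolation=2))"
```

```text
top tape 395 ends [ 0.604  -0.2691] [0.5919 0.0256] ang 2.35
top black 102 ends [ 0.6779 -0.2384] [ 0.6686 -0.0142] ang 2.38
top orange 221 [ 0.462 -0.222  0.007] [ 0.57  -0.046  1.545]
z floor 0.0014981930347853778 top z 0.04255734651707277
top stone top rect ((0.521533727645874, -0.1301799863576889), (0.08163097500801086, 0.1898563802242279), 12.227630615234375)
top blue [ 0.462 -0.046 -0.001] [0.736 0.176 1.545]
rail tops rect ((0.5914275646209717, 0.07439415901899338), (0.3040553033351898, 0.18182885646820068), 11.959390640258789)
side tape 337 ends [ 0.6052 -0.2684] [0.5924 0.0282] ang 2.47
side black 71 ends [ 0.6791 -0.2385] [0.6688 0.0077] ang 2.39
side orange 272 [ 0.509 -0.834  0.005] [ 0.57  -0.04   0.858]
z floor 0.0006793476926329478 top z 0.042084152160604016
side stone top rect ((0.5381890535354614, -0.4334433674812317), (0.04666978120803833, 0.8004422187805176), 0.08124347031116486)
side blue [ 0.515 -0.834  0.002] [0.736 0.177 0.858]
rail tops rect ((0.6211284399032593, -0.33232998847961426), (1.0180965662002563, 0.11683633178472519), 84.64090728759766)
```

View pics/crop1.png

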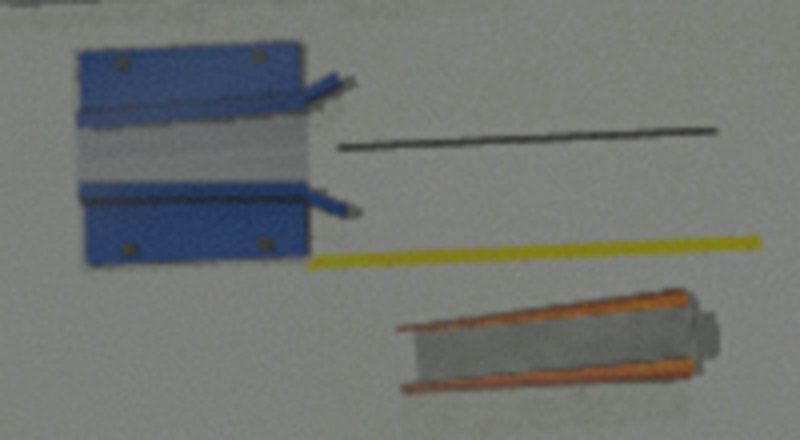

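The crop confirms it: the stone's nose is at crop (400, 360), the tail at (690, 333), and the mouth edge at (306, 150-190). Next I'll filter the depth outliers and get the stone in way coordinates.

```bash
cat >> h.py <<'E'
O=np.array([.6675,.030]);A=np.radians(2.4);Y=np.array([-np.sin(A),np.cos(A)]);X=np.array([np.cos(A),np.sin(A)])
def way(p): d=np.asarray(p)[...,:2]-O; return np.stack([d@X,d@Y],-1)
def stone(c,pred):
    """top of the grey stone by depth, near predicted way box (x0,y0,x1,y1)"""
    u=np.stack(np.meshgrid(np.arange(640),np.arange(480)),-1).reshape(-1,2);w=world(c,u);q=way(w)
    k=(w[:,2]>.036)&(w[:,2]<.048)&(q[:,0]>pred[0])&(q[:,0]<pred[2])&(q[:,1]>pred[1])&(q[:,1]<pred[3])
    t=q[k];r=cv2.minAreaRect(t.astype(np.float32));L,W=max(r[1]),min(r[1])
    b=cv2.boxPoints(r);e=b[1]-b[0] if np.linalg.norm(b[1]-b[0])>np.linalg.norm(b[2]-b[1]) else b[2]-b[1]
    e=e/np.linalg.norm(e)*np.sign(e[1]);m=np.array(r[0])
    print("centre",m.round(4),"len %.3f wid %.3f"%(L,W),"ang(deg,+ = nose to +x) %.1f"%np.degrees(np.arctan2(e[0],e[1])),"nose",(m+.095*e).round(4),"tail",(m-.095*e).round(4),"n",k.sum());return m,e
def tool():
    o=env.get_obs();print("t %.2f tool way"%o["time_s"],way(o["tool_pos"]).round(4),"z %.4f"%o["tool_pos"][2],"rot",o["tool_rot"].round(2),"F way",(o["force"][:2]@X).round(2),(o["force"][:2]@Y).round(2),o["force"][2].round(2))
E
python3 - <<'E'
from h import *
tool()
for n in ["top","side"]:
    c=dict(np.load(f"pics/{n}1.npz"));stone(c,(-.23,-.32,-.08,-.03))
    t=world(c,mask(c,(20,100,80),(35,255,255),(300,215,425,230) if n=="top" else (328,240,350,340)),0);print("tape x",way(t)[:,0].mean())
    w=world(c,mask(c,(100,100,40),(130,255,255),(240,165,325,232) if n=="top" else (322,195,390,248)));q=way(w);k=(w[:,2]>.015)&(w[:,2]<.028);q=q[k];
    print("blue tops y",np.percentile(q[:,1],[1,99]));
    for y in (.02,.13):
        s=q[abs(q[:,1]-y)<.01,0];print("gap at",y,s[s<0].max() if (s<0).any() else 0,s[s>0].min() if (s>0).any() else 0, s.min(),s.max())
E
```

```text
t 0.10 tool way [-0.3841  0.582 ] z 0.2216 rot [-179.9     0.    156.46] F way -0.58 0.98 0.17
centre [-0.1388 -0.1516] len 0.190 wid 0.032 ang(deg,+ = nose to +x) -2.9 nose [-0.1437 -0.0567] tail [-0.134  -0.2464] n 863
tape x -0.0758853512799179
blue tops y [-0.02279934  0.14194179]
gap at 0.02 -0.02572494380209187 0.022919237237910048 -0.06843488428384661 0.06399979465159542
gap at 0.13 -0.021225070003650048 0.0200527269558613 -0.06829829685070422 0.0644926757780074
centre [-0.1365 -0.1531] len 0.192 wid 0.032 ang(deg,+ = nose to +x) -2.7 nose [-0.141  -0.0582] tail [-0.1321 -0.248 ] n 858
tape x -0.07486752980132998
blue tops y [-0.02432829  0.14054911]
gap at 0.02 -0.02514457462879302 0.02434205254345922 -0.032247252207446175 0.0337818818758488
gap at 0.13 -0.021607772052614282 0.019669556298783107 -0.05307171777099981 0.03825636143200965
```

```bash
python3 -m creep '{"translation":[[0,0,-0.2],[0,0,0],[0,0,0],[0,0,0],[0,0,0]],"turn":[[0,0,0.059],[0,0,0.059],[0,0,0.059],[0,0,0.059],[0,0,0.059]],"grip":[0,0,0,0,0]}' 20; python3 -c "
from h import *
tool()"
```

```text
time_s: 0.72
tool_pos: [0.2594, 0.5956, 0.2379]
tool_rot: [-180.0, 0.1, 103.0]
force: [-0.0, -0.1, -1.0]
grip_width: 0.0451
grasp_force: 0.0
t 0.72 tool way [-0.384   0.5822] z 0.2379 rot [-1.7997e+02  5.0000e-02  1.0302e+02] F way -0.02 -0.1 -0.97
```

```bash
python3 -m creep '{"translation":[[0,0,0],[-0.5,0.5,0],[-0.5,0.5,0],[-0.5,0.5,0],[-0.5,0.5,0]],"turn":[[0,0,0.059],[0,0,0],[0,0,0],[0,0,0],[0,0,0]],"grip":[0,0,0,0,0]}'
python3 -m creep '{"translation":[[-0.7,0.1,0],[-0.7,0.1,0],[-0.7,0.1,0],[-0.7,0,0],[-0.7,0,0]],"turn":[[0,0,0],[0,0,0],[0,0,0],[0,0,0],[0,0,0]],"grip":[0,0,0,0,0]}' 
python3 -m creep '{"translation":[[-0.7,0,0],[-0.7,0,0],[-0.7,0,0],[-0.6,0,0],[0,0,0]],"turn":[[0,0,0],[0,0,0],[0,0,0],[0,0,0],[0,0,0]],"grip":[0,0,0,0,0]}' 
python3 -c "
from h import *
tool()"
```

```text
time_s: 1.35
tool_pos: [0.4281, 0.4422, 0.2382]
tool_rot: [-180.0, 0.0, 92.8]
force: [0.6, 0.3, -1.0]
grip_width: 0.0014
grasp_force: 0.0
time_s: 1.98
tool_pos: [0.4642, 0.1632, 0.2382]
tool_rot: [-180.0, 0.0, 92.7]
force: [0.5, 0.2, -0.4]
grip_width: 0.0003
grasp_force: 0.0
time_s: 2.6
tool_pos: [0.4743, -0.055, 0.2386]
tool_rot: [180.0, 0.0, 92.3]
force: [-0.1, 0.1, -0.0]
grip_width: 0.0004
grasp_force: 0.0
t 2.60 tool way [-0.1966 -0.0769] z 0.2386 rot [1.7999e+02 3.0000e-02 9.2280e+01] F way -0.09 0.09 -0.03
```

```bash

python3 -m creep '{"translation":[[0,0,0.6],[0,0,0.6],[0,0,0.6],[0,0,0.6],[0,0,0.4]],"turn":[[0,0,0],[0,0,0],[0,0,0],[0,0,0],[0,0,0]],"grip":[0,0,0,0,0]}' 
python3 -m creep '{"translation":[[0,0,0.06],[0,0.1,0],[0,0.1,0],[0,0.1,0],[0,0.1,0]],"turn":[[0,0,0],[0,0,0],[0,0,0],[0,0,0],[0,0,0]],"grip":[0,0,0,0,0]}' 
python3 -c "
from h import *
tool();c=env.read_camera('top');stone(c,(-.20,-.32,-.03,-.03))
cv2.imwrite('pics/s1.png',cv2.resize(c['frame'][160:270,230:430,::-1],(800,440)))"
```

```text
time_s: 3.22
tool_pos: [0.4732, -0.0492, 0.0121]
tool_rot: [-179.8, -0.0, 92.8]
force: [-0.0, 0.3, 0.2]
grip_width: 0.0006
grasp_force: 0.0
time_s: 3.85
tool_pos: [0.5024, -0.0489, 0.0104]
tool_rot: [-179.3, -0.1, 92.8]
force: [-25.4, 0.2, 33.2]
grip_width: 0.0004
grasp_force: 16.7
t 3.85 tool way [-0.1683 -0.0719] z 0.0104 rot [-1.7934e+02 -1.5000e-01  9.2750e+01] F way -25.41 1.27 33.17
centre [-0.1369 -0.1919] len 0.109 wid 0.032 ang(deg,+ = nose to +x) -2.4 nose [-0.1409 -0.097 ] tail [-0.1328 -0.2868] n 480
```

```bash

python3 -c "
from h import *
tool();c=env.read_camera('side')['frame'][200:340,220:420,::-1];d=env.read_camera('wrist')['frame'][:,:,::-1]
cv2.imwrite('pics/s2.png',np.vstack([cv2.resize(c,(428,300)),cv2.resize(d,(428,300))]))"
```

```text
t 3.90 tool way [-0.1685 -0.0719] z 0.0105 rot [-1.7926e+02 -1.6000e-01  9.2750e+01] F way -17.61 1.29 23.18
```

View pics/s2.png

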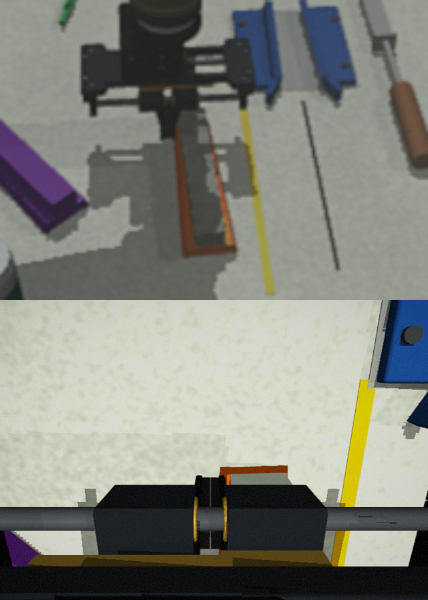

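The finger is on the robot-side flank of the nose, but its rounded tip presses the slope down (33 N up) instead of pushing sideways. I'll back off, straddle the nose and lightly hold the upright stone sides (above 18 mm), so I can drag it round the arc without lifting.

```bash

python3 -m creep '{"translation":[[0,-0.15,0],[0,0,-0.7],[0,0,-0.2],[0,0,0],[0,0,0]],"turn":[[0,0,0],[0,0,0],[0,0,-0.016],[0,0,0],[0,0,0]],"grip":[0,0,1,1,1]}' 
python3 -c "
from h import *
tool();c=env.read_camera('side');stone(c,(-.20,-.32,-.08,-.03))"
```

```text
time_s: 4.62
tool_pos: [0.4939, -0.0493, 0.0806]
tool_rot: [-179.9, -0.0, 95.6]
force: [-0.2, 0.4, -1.4]
grip_width: 0.0228
grasp_force: 0.0
t 4.62 tool way [-0.1767 -0.072 ] z 0.0806 rot [-1.799e+02 -1.000e-02  9.562e+01] F way -0.15 0.41 -1.37
centre [-0.1361 -0.152 ] len 0.196 wid 0.032 ang(deg,+ = nose to +x) -2.6 nose [-0.1404 -0.0571] tail [-0.1318 -0.2469] n 868
```

```bash

python3 -m creep '{"translation":[[0,0.44,0],[0,0,0],[0,0,0],[0,0,0.35],[0,0,0.39]],"turn":[[0,0,0],[0,0,0],[0,0,0],[0,0,0],[0,0,0]],"grip":[1,1,1,1,1]}' 
python3 -m creep '{"translation":[[0,0,0],[0,0,0],[0,0,0],[0,0,0],[0,0,0]],"turn":[[0,0,0],[0,0,0],[0,0,0],[0,0,0],[0,0,0]],"grip":[0.2,0.2,0.2,0.2,0.2]}' 20
python3 -c "
from h import *
tool()"
```

```text
time_s: 5.3
tool_pos: [0.5292, -0.0461, 0.0219]
tool_rot: [180.0, -0.0, 95.6]
force: [0.5, 0.9, -0.0]
grip_width: 0.0766
grasp_force: 0.0
time_s: 5.92
tool_pos: [0.5302, -0.046, 0.0231]
tool_rot: [179.9, -0.0, 95.6]
force: [-0.3, 0.3, -0.4]
grip_width: 0.0426
grasp_force: 0.0
t 5.92 tool way [-0.1404 -0.0702] z 0.0231 rot [ 1.7994e+02 -1.0000e-02  9.5630e+01] F way -0.3 0.28 -0.38
```

```bash

python3 -m creep '{"translation":[[0,0,0],[0,0,0],[0,0,0],[0,0,0]],"turn":[[0,0,0],[0,0,0],[0,0,0],[0,0,0]],"grip":[0.2,0.2,0.2,0.2]}' 20
python3 -c "
from h import *
tool()"
```

```text
time_s: 6.42
tool_pos: [0.5304, -0.046, 0.0229]
tool_rot: [179.9, -0.0, 95.6]
force: [1.4, 0.3, 1.8]
grip_width: 0.0317
grasp_force: 20.0
t 6.42 tool way [-0.1402 -0.0702] z 0.0229 rot [ 1.7993e+02 -1.0000e-02  9.5620e+01] F way 1.4 0.21 1.8
```

```bash

python3 -m creep '{"translation":[[-0.002,0.083,0],[-0.002,0.083,0],[-0.002,0.083,0],[-0.002,0.083,0],[-0.002,0.083,0]],"turn":[[0,0,0.013],[0,0,0.013],[0,0,0.013],[0,0,0.013],[0,0,0.013]],"grip":[0.2,0.2,0.2,0.2,0.2]}'
python3 -c "
from h import *
tool();c=env.read_camera('side');stone(c,(-.20,-.32,-.03,-.11))"
```

```text
time_s: 7.05
tool_pos: [0.5576, -0.0461, 0.0228]
tool_rot: [-179.3, -0.1, 83.9]
force: [-15.0, 1.6, 20.6]
grip_width: 0.0316
grasp_force: 20.0
t 7.05 tool way [-0.113  -0.0714] z 0.0228 rot [-1.7927e+02 -6.0000e-02  8.3870e+01] F way -14.94 2.24 20.63
centre [-0.1286 -0.1798] len 0.143 wid 0.032 ang(deg,+ = nose to +x) 8.5 nose [-0.1146 -0.0858] tail [-0.1426 -0.2738] n 654
```

```bash

python3 -m creep '{"translation":[[-0.002,0.083,-0.01],[-0.002,0.083,-0.01],[-0.002,0.083,0],[-0.002,0.083,0],[-0.002,0.083,0]],"turn":[[0,0,0.013],[0,0,0.013],[0,0,0.013],[0,0,0.013],[0,0,0.013]],"grip":[0.2,0.2,0.2,0.2,0.2]}'
python3 -m creep '{"translation":[[0,0,0],[0,0,0]],"turn":[[0,0,0],[0,0,0]],"grip":[0.2,0.2]}'
python3 -c "
from h import *
tool();c=env.read_camera('side');stone(c,(-.20,-.32,-.03,-.11))"
```

```text
time_s: 7.72
tool_pos: [0.5955, -0.0535, 0.0237]
tool_rot: [-180.0, 0.0, 72.1]
force: [-1.4, 0.5, -4.0]
grip_width: 0.0323
grasp_force: 20.0
time_s: 7.98
tool_pos: [0.5956, -0.0536, 0.0241]
tool_rot: [180.0, 0.0, 72.3]
force: [-0.5, 0.6, -4.7]
grip_width: 0.0319
grasp_force: 20.0
t 7.97 tool way [-0.0753 -0.0805] z 0.0241 rot [1.7996e+02 2.0000e-02 7.2260e+01] F way -0.46 0.57 -4.72
centre [-0.1109 -0.1782] len 0.150 wid 0.033 ang(deg,+ = nose to +x) 20.4 nose [-0.0779 -0.0892] tail [-0.144  -0.2673] n 710
```

```bash

python3 -m creep '{"translation":[[0,0,0.015],[0,0,0],[0,0,0],[0,0,-0.4],[0,0,-0.4]],"turn":[[0,0,0],[0,0,0],[0,0,0],[0,0,0],[0,0,0]],"grip":[0.8,0.8,0.8,0.8,0.8]}'
python3 -m creep '{"translation":[[-0.6,0,0],[-0.7,0,0],[-0.7,0,0],[0,0,0]],"turn":[[0,0,0],[0,0,0],[0,0,0],[0,0,0]],"grip":[0.8,0.8,0.8,0.8]}'
python3 -c "
from h import *
tool()
for n in ['side','top']:
  c=env.read_camera(n);stone(c,(-.20,-.30,-.03,-.04))"
```

```text
time_s: 8.65
tool_pos: [0.5953, -0.0534, 0.0877]
tool_rot: [-180.0, 0.0, 72.2]
force: [0.8, -0.0, 1.0]
grip_width: 0.0679
grasp_force: 0.0
time_s: 9.15
tool_pos: [0.5441, -0.2122, 0.0879]
tool_rot: [179.9, 0.1, 71.7]
force: [0.5, 0.5, 0.6]
grip_width: 0.0694
grasp_force: 0.0
t 9.15 tool way [-0.1334 -0.2369] z 0.0879 rot [1.7991e+02 1.5000e-01 7.1680e+01] F way 0.54 0.46 0.56
centre [-0.1032 -0.157 ] len 0.194 wid 0.033 ang(deg,+ = nose to +x) 20.1 nose [-0.0705 -0.0678] tail [-0.1358 -0.2462] n 567
centre [-0.0991 -0.1389] len 0.153 wid 0.032 ang(deg,+ = nose to +x) 20.5 nose [-0.0659 -0.0499] tail [-0.1323 -0.2279] n 693
```

```bash

python3 -m creep '{"translation":[[0.06,0,0],[0,0,0.4],[0,0,0.41],[0,0,0],[0,0,0]],"turn":[[0,0,0],[0,0,0],[0,0,0],[0,0,0],[0,0,0]],"grip":[0.8,0.8,0.8,0.3,0.2]}' 20
python3 -m creep '{"translation":[[0,0,0],[0,0,0],[0,0,0],[0,0,0],[0,0,0]],"turn":[[0,0,0],[0,0,0],[0,0,0],[0,0,0],[0,0,0]],"grip":[0.2,0.2,0.2,0.2,0.2]}'
python3 -c "
from h import *
tool()"
```

```text
time_s: 9.88
tool_pos: [0.5491, -0.2004, 0.0231]
tool_rot: [179.9, -0.0, 72.3]
force: [0.0, -1.2, 0.9]
grip_width: 0.0566
grasp_force: 0.0
time_s: 10.5
tool_pos: [0.5482, -0.2011, 0.0229]
tool_rot: [180.0, -0.0, 72.2]
force: [-2.7, 2.2, 6.0]
grip_width: 0.0318
grasp_force: 20.0
t 10.50 tool way [-0.1289 -0.2259] z 0.0229 rot [ 1.7998e+02 -5.0000e-02  7.2210e+01] F way -2.57 2.29 5.97
```

```bash

python3 -m creep '{"translation":[[0.0015,0.077,-0.01],[0.0015,0.077,-0.01],[0.0015,0.077,0],[0.0015,0.077,0],[0.0015,0.077,0]],"turn":[[0,0,-0.0128],[0,0,-0.0128],[0,0,-0.0128],[0,0,-0.0128],[0,0,-0.0128]],"grip":[0.2,0.2,0.2,0.2,0.2]}'
python3 -m creep '{"translation":[[0.0015,0.077,0],[0.0015,0.077,0],[0.0015,0.077,0],[0.0015,0.077,0],[0.0015,0.077,0]],"turn":[[0,0,-0.0128],[0,0,-0.0128],[0,0,-0.0128],[0,0,-0.0128],[0,0,-0.0128]],"grip":[0.2,0.2,0.2,0.2,0.2]}'
python3 -c "
from h import *
tool();c=env.read_camera('side');stone(c,(-.18,-.25,.05,-.05))"
```

```text
time_s: 11.12
tool_pos: [0.578, -0.2077, 0.0232]
tool_rot: [-180.0, 0.0, 83.9]
force: [-1.7, -0.8, -4.4]
grip_width: 0.0318
grasp_force: 20.0
time_s: 11.75
tool_pos: [0.6096, -0.2077, 0.0238]
tool_rot: [180.0, 0.0, 95.4]
force: [0.3, -0.7, -5.5]
grip_width: 0.0317
grasp_force: 20.0
t 11.75 tool way [-0.0678 -0.2351] z 0.0238 rot [1.7996e+02 1.0000e-02 9.5410e+01] F way 0.27 -0.76 -5.49
centre [-0.0716 -0.2254] len 0.053 wid 0.048 ang(deg,+ = nose to +x) -11.9 nose [-0.0912 -0.1324] tail [-0.052  -0.3183] n 205
```

```bash

python3 -m creep '{"translation":[[0.0015,0.077,0],[0.0015,0.077,0],[0.0015,0.077,0],[0.0015,0.077,0],[0.0015,0.077,0]],"turn":[[0,0,-0.0128],[0,0,-0.0128],[0,0,-0.0128],[0,0,-0.0128],[0,0,-0.0128]],"grip":[0.2,0.2,0.2,0.2,0.2]}'
python3 -m creep '{"translation":[[0.0015,0.077,0],[0.0015,0.077,0],[0.0015,0.077,0],[0.0015,0.077,0],[0.0015,0.077,0]],"turn":[[0,0,-0.0128],[0,0,-0.0128],[0,0,-0.0128],[0,0,-0.0128],[0,0,-0.0128]],"grip":[0.2,0.2,0.2,0.2,0.2]}'
python3 -m creep '{"translation":[[0,0,0.015],[0,0,0],[0,0,0],[0,0,-0.4],[0,0,-0.4]],"turn":[[0,0,0],[0,0,0],[0,0,0],[0,0,0],[0,0,0]],"grip":[0.2,0.2,0.8,0.8,0.8]}'
python3 -c "
from h import *
tool()
c=env.read_camera('side');stone(c,(-.18,-.29,.05,-.03))"
```

```text
time_s: 12.42
tool_pos: [0.6395, -0.2019, 0.0238]
tool_rot: [180.0, 0.0, 106.9]
force: [0.8, -1.6, -5.1]
grip_width: 0.0319
grasp_force: 20.0
time_s: 13.05
tool_pos: [0.6678, -0.19, 0.0237]
tool_rot: [180.0, -0.0, 118.5]
force: [1.4, -0.5, -5.0]
grip_width: 0.032
grasp_force: 20.0
time_s: 13.68
tool_pos: [0.6669, -0.1905, 0.0875]
tool_rot: [-180.0, -0.0, 118.3]
force: [0.8, 0.0, -0.7]
grip_width: 0.0543
grasp_force: 0.0
t 13.68 tool way [-0.0098 -0.2203] z 0.0875 rot [-1.7996e+02 -2.0000e-02  1.1826e+02] F way 0.8 0.0 -0.73
centre [-0.0423 -0.1542] len 0.193 wid 0.035 ang(deg,+ = nose to +x) -26.9 nose [-0.0853 -0.0695] tail [ 0.0006 -0.239 ] n 312
```

```bash

python3 -m creep '{"translation":[[0.6,0,0],[0.66,0,0],[0.6,0,0],[0,0,0]],"turn":[[0,0,0],[0,0,0],[0,0,0],[0,0,0]],"grip":[0.8,0.8,0.8,0.8]}'
python3 -c "
from h import *
tool()
for n in ['side','top']:
  c=env.read_camera(n);stone(c,(-.18,-.29,.05,-.03))
cv2.imwrite('pics/s3.png',cv2.resize(c['frame'][160:270,230:430,::-1],(800,440)))"
```

```text
time_s: 14.22
tool_pos: [0.5956, -0.0541, 0.0866]
tool_rot: [179.9, -0.2, 118.7]
force: [0.8, 0.1, 0.8]
grip_width: 0.0694
grasp_force: 0.0
t 14.22 tool way [-0.0753 -0.081 ] z 0.0866 rot [179.95  -0.2  118.65] F way 0.77 0.06 0.81
centre [-0.0416 -0.1536] len 0.194 wid 0.035 ang(deg,+ = nose to +x) -25.9 nose [-0.0831 -0.0681] tail [-2.00e-04 -2.39e-01] n 906
centre [-0.0248 -0.1911] len 0.106 wid 0.032 ang(deg,+ = nose to +x) -26.0 nose [-0.0665 -0.1057] tail [ 0.0168 -0.2764] n 414
```

View pics/s3.png

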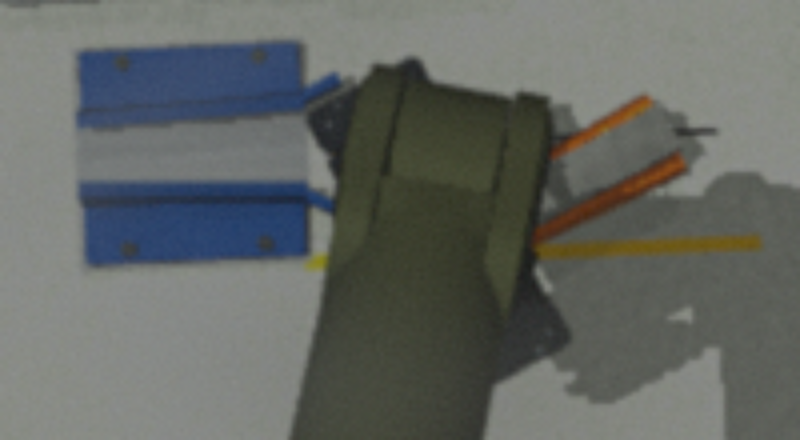

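```bash

python3 -m creep '{"translation":[[0,0,0.4],[0,0,0.4],[0,0,0],[0,0,0],[0,0,0]],"turn":[[0,0,0],[0,0,0],[0,0,0],[0,0,0],[0,0,0]],"grip":[0.8,0.8,0.2,0.2,0.2]}' 20
python3 -m creep '{"translation":[[0,0,0],[0,0,0],[0,0,0],[0,0,0],[0,0,-0.015]],"turn":[[0,0,0],[0,0,0],[0,0,0],[0,0,0],[0,0,0]],"grip":[0.2,0.2,0.2,0.2,0.2]}'
python3 -c "
from h import *
tool()"
```

```text
time_s: 14.95
tool_pos: [0.5983, -0.0599, 0.0242]
tool_rot: [179.9, 0.1, 118.3]
force: [-0.6, -1.0, -0.2]
grip_width: 0.0473
grasp_force: 0.0
time_s: 15.58
tool_pos: [0.597, -0.0592, 0.0235]
tool_rot: [180.0, 0.0, 118.3]
force: [1.3, -1.4, -3.8]
grip_width: 0.0321
grasp_force: 20.0
t 15.57 tool way [-0.0742 -0.0861] z 0.0235 rot [1.7999e+02 3.0000e-02 1.1833e+02] F way 1.21 -1.43 -3.82
```

```bash

python3 -m creep '{"translation":[[-0.0016,0.079,0],[-0.0016,0.079,0],[-0.0016,0.079,0],[-0.0016,0.079,0],[-0.0016,0.079,0]],"turn":[[0,0,0.013],[0,0,0.013],[0,0,0.013],[0,0,0.013],[0,0,0.013]],"grip":[0.2,0.2,0.2,0.2,0.2]}'
python3 -m creep '{"translation":[[-0.0016,0.079,0],[-0.0016,0.079,0],[-0.0016,0.079,0],[-0.0016,0.079,0],[-0.0016,0.079,0]],"turn":[[0,0,0.013],[0,0,0.013],[0,0,0.013],[0,0,0.013],[0,0,0.013]],"grip":[0.2,0.2,0.2,0.2,0.2]}'
python3 -m creep '{"translation":[[-0.0016,0.079,0],[-0.0016,0.079,0],[0,0,0],[0,0,0]],"turn":[[0,0,0.013],[0,0,0.013],[0,0,0],[0,0,0]],"grip":[0.2,0.2,0.2,0.2]}'
python3 -c "
from h import *
tool()
c=env.read_camera('side');stone(c,(-.06,-.29,.06,-.12))"
```

```text
time_s: 16.2
tool_pos: [0.6227, -0.0487, 0.0234]
tool_rot: [-179.6, -0.1, 106.5]
force: [-7.7, -1.9, 9.7]
grip_width: 0.0319
grasp_force: 20.0
time_s: 16.82
tool_pos: [0.6532, -0.0423, 0.0234]
tool_rot: [-179.5, -0.0, 94.8]
force: [-8.3, -1.1, 10.0]
grip_width: 0.032
grasp_force: 20.0
time_s: 17.32
tool_pos: [0.6666, -0.0413, 0.0235]
tool_rot: [-179.6, -0.0, 90.1]
force: [-6.9, -0.1, 8.0]
grip_width: 0.0317
grasp_force: 20.0
t 17.32 tool way [-0.0038 -0.0712] z 0.0235 rot [-1.7963e+02 -3.0000e-02  9.0130e+01] F way -6.87 0.21 7.97
centre [-0.0088 -0.181 ] len 0.123 wid 0.032 ang(deg,+ = nose to +x) 2.5 nose [-0.0046 -0.0861] tail [-0.013  -0.2759] n 575
```

```bash

python3 -m creep '{"translation":[[0,0,0.01],[0,0,0],[0,0,0],[0,0,-0.4],[0,0,-0.4]],"turn":[[0,0,0],[0,0,0],[0,0,0],[0,0,0],[0,0,0]],"grip":[0.2,0.8,0.8,0.8,0.8]}'
python3 -m creep '{"translation":[[-0.6,0,0],[-0.7,0,0],[-0.6,0,0],[0,0,0]],"turn":[[0,0,0],[0,0,0],[0,0,0],[0,0,0]],"grip":[0.8,0.8,0.8,0.8]}'
python3 -c "
from h import *
tool()
for n in ['side','top']:
  c=env.read_camera(n);stone(c,(-.1,-.29,.05,-.03))"
```

```text
time_s: 18.0
tool_pos: [0.6692, -0.0405, 0.0868]
tool_rot: [-179.9, 0.0, 90.2]
force: [0.6, 1.1, 1.4]
grip_width: 0.0635
grasp_force: 0.0
time_s: 18.5
tool_pos: [0.6684, -0.2, 0.0869]
tool_rot: [-180.0, 0.2, 89.7]
force: [-0.3, -0.5, 0.0]
grip_width: 0.0694
grasp_force: 0.0
t 18.50 tool way [-0.0088 -0.2298] z 0.0869 rot [-179.96    0.24   89.74] F way -0.29 -0.53 0.0
centre [-0.0092 -0.185 ] len 0.116 wid 0.032 ang(deg,+ = nose to +x) 2.6 nose [-0.0048 -0.0901] tail [-0.0135 -0.2799] n 490
centre [-0.009  -0.1166] len 0.128 wid 0.032 ang(deg,+ = nose to +x) 2.2 nose [-0.0053 -0.0217] tail [-0.0127 -0.2116] n 548
```

```bash

python3 -m creep '{"translation":[[0.05,0,0.4],[0,0,0.4],[0,0,0],[0,0,0],[0,0,0]],"turn":[[0,0,0],[0,0,0],[0,0,0],[0,0,0],[0,0,0]],"grip":[0.8,0.8,0.2,0.2,0.2]}' 20
python3 -m creep '{"translation":[[0,0,0],[0,0,0],[0,0,0],[0,0,-0.01],[0,0,0]],"turn":[[0,0,0],[0,0,0],[0,0,0],[0,0,0],[0,0,0]],"grip":[0.2,0.2,0.2,0.2,0.2]}'
python3 -c "
from h import *
tool()"
```

```text
time_s: 19.23
tool_pos: [0.6716, -0.1887, 0.0249]
tool_rot: [179.8, 0.0, 90.3]
force: [0.4, -0.0, 0.2]
grip_width: 0.0476
grasp_force: 0.0
time_s: 19.85
tool_pos: [0.6683, -0.1893, 0.0239]
tool_rot: [-179.8, -0.0, 90.2]
force: [-5.8, 0.0, 3.3]
grip_width: 0.0318
grasp_force: 20.0
t 19.85 tool way [-0.0083 -0.2191] z 0.0239 rot [-1.798e+02 -2.000e-02  9.020e+01] F way -5.8 0.29 3.35
```

```bash

python3 -m creep '{"translation":[[0,0.05,-0.01],[0,0.05,0],[0,0.015,0],[0,0,0],[0,0,0]],"turn":[[0,0,-0.006],[0,0,-0.006],[0,0,0],[0,0,0],[0,0,0]],"grip":[0.2,0.2,0.2,0.2,0.2]}'
python3 -c "
from h import *
tool()
for n in ['side','top']:
  c=env.read_camera(n);stone(c,(-.1,-.29,.05,-.03))"
```

```text
time_s: 20.48
tool_pos: [0.6795, -0.1881, 0.0243]
tool_rot: [-180.0, -0.0, 92.4]
force: [-0.9, 1.4, -4.0]
grip_width: 0.0319
grasp_force: 20.0
t 20.48 tool way [ 0.0028 -0.2184] z 0.0243 rot [-1.7999e+02 -3.0000e-02  9.2390e+01] F way -0.83 1.42 -4.04
centre [ 2.000e-04 -2.123e-01] len 0.063 wid 0.048 ang(deg,+ = nose to +x) -9.5 nose [-0.0155 -0.1186] tail [ 0.0159 -0.3059] n 258
centre [ 0.0002 -0.1097] len 0.120 wid 0.033 ang(deg,+ = nose to +x) -0.2 nose [-0.0001 -0.0147] tail [ 0.0005 -0.2047] n 520
```

```bash

python3 -m creep '{"translation":[[0.1,0,0],[0.15,0,0],[0.15,0,0],[0.15,0,0],[0.15,0,0]],"turn":[[0,0,0],[0,0,0],[0,0,0],[0,0,0],[0,0,0]],"grip":[0.2,0.2,0.2,0.2,0.2]}'
python3 -c "
from h import *
tool()
c=env.read_camera('top');stone(c,(-.1,-.29,.05,.01))"
```

```text
time_s: 21.2
tool_pos: [0.6772, -0.1313, 0.0246]
tool_rot: [180.0, -0.0, 92.4]
force: [0.3, -2.4, -3.3]
grip_width: 0.0319
grasp_force: 20.0
t 21.20 tool way [ 0.0029 -0.1616] z 0.0246 rot [ 1.7999e+02 -1.0000e-02  9.2420e+01] F way 0.18 -2.37 -3.34
centre [ 0.0001 -0.0478] len 0.109 wid 0.033 ang(deg,+ = nose to +x) 0.3 nose [0.0007 0.0472] tail [-0.0004 -0.1427] n 483
```

```bash

python3 -m creep '{"translation":[[0.12,0,0.01],[0.12,0,0.01],[0.12,0,0],[0.12,0,0],[0.12,0,0]],"turn":[[0,0,0],[0,0,0],[0,0,0],[0,0,0],[0,0,0]],"grip":[0.2,0.2,0.2,0.2,0.2]}'
python3 -m creep '{"translation":[[0.12,0,0],[0.12,0,0],[0.12,0,0],[0.12,0,0],[0,0,0]],"turn":[[0,0,0],[0,0,0],[0,0,0],[0,0,0],[0,0,0]],"grip":[0.2,0.2,0.2,0.2,0.2]}'
python3 -c "
from h import *
tool()
c=env.read_camera('top');stone(c,(-.1,-.29,.05,.15))"
```

```text
time_s: 21.88
tool_pos: [0.6758, -0.0854, 0.0239]
tool_rot: [179.9, 0.1, 92.3]
force: [-0.2, -5.2, 2.0]
grip_width: 0.0317
grasp_force: 20.0
time_s: 22.5
tool_pos: [0.6742, -0.0449, 0.0239]
tool_rot: [179.9, -0.1, 92.4]
force: [-0.9, -1.6, 3.2]
grip_width: 0.0313
grasp_force: 20.0
t 22.50 tool way [ 0.0035 -0.0752] z 0.0239 rot [ 1.7992e+02 -5.0000e-02  9.2440e+01] F way -1.01 -1.57 3.24
centre [0.0009 0.0478] len 0.090 wid 0.033 ang(deg,+ = nose to +x) -0.4 nose [0.0002 0.1428] tail [ 0.0015 -0.0472] n 394
```

```bash

python3 -m creep '{"translation":[[0,0,0],[0,0,0],[0,0,-0.4],[0,0,-0.3],[-0.68,-0.02,0]],"turn":[[0,0,0],[0,0,0],[0,0,0],[0,0,0],[0,0,0]],"grip":[0.7,0.7,0.7,0,0]}'
python3 -m creep '{"translation":[[0,0,0],[0,0,0],[0,0,0.4],[0,0,0.42],[0,0,0]],"turn":[[0,0,0],[0,0,0],[0,0,0],[0,0,0],[0,0,0]],"grip":[0,0,0,0,0]}'
python3 -c "
from h import *
tool()
c=env.read_camera('top');stone(c,(-.1,-.29,.05,.15))
c=env.read_camera('side');stone(c,(-.1,-.29,.05,.15))"
```

```text
time_s: 23.18
tool_pos: [0.6771, -0.093, 0.0807]
tool_rot: [179.7, -0.3, 93.0]
force: [0.5, 0.6, 0.1]
grip_width: 0.0478
grasp_force: 0.0
time_s: 23.8
tool_pos: [0.6716, -0.0978, 0.0099]
tool_rot: [-179.6, -0.1, 92.5]
force: [-0.6, -0.2, 0.9]
grip_width: 0.0028
grasp_force: 0.0
t 23.80 tool way [-0.0012 -0.1279] z 0.0099 rot [-1.7962e+02 -1.3000e-01  9.2510e+01] F way -0.65 -0.19 0.85
centre [0.0012 0.0144] len 0.157 wid 0.034 ang(deg,+ = nose to +x) -0.2 nose [0.001  0.1094] tail [ 0.0015 -0.0806] n 687
centre [-0.0016 -0.0235] len 0.240 wid 0.023 ang(deg,+ = nose to +x) -1.1 nose [-0.0034  0.0715] tail [ 0.0002 -0.1185] n 81
```

```bash

python3 -m creep '{"translation":[[0.12,0.01,0],[0.12,0,0],[0.12,0,0],[0.12,0,0],[0.12,0,0]],"turn":[[0,0,0],[0,0,0],[0,0,0],[0,0,0],[0,0,0]],"grip":[0,0,0,0,0]}'
python3 -m creep '{"translation":[[0.1,0,0],[0.1,0,0],[0.1,0,0],[0,0,0]],"turn":[[0,0,0],[0,0,0],[0,0,0],[0,0,0]],"grip":[0,0,0,0]}'
python3 -c "
from h import *
tool()
c=env.read_camera('top');stone(c,(-.1,-.29,.05,.18))"
```

```text
time_s: 24.52
tool_pos: [0.6734, -0.0561, 0.0147]
tool_rot: [179.9, 0.3, 92.3]
force: [0.3, -6.7, 2.6]
grip_width: 0.0003
grasp_force: 3.6
time_s: 25.02
tool_pos: [0.6717, -0.0329, 0.0146]
tool_rot: [180.0, 0.3, 92.3]
force: [-2.4, -7.2, 4.4]
grip_width: 0.0007
grasp_force: 3.6
t 25.02 tool way [ 0.0016 -0.063 ] z 0.0146 rot [179.99   0.31  92.28] F way -2.69 -7.07 4.37
centre [-0.0009  0.0799] len 0.117 wid 0.033 ang(deg,+ = nose to +x) 0.2 nose [-0.0005  0.1749] tail [-0.0013 -0.0151] n 516
```

```bash

python3 -m creep '{"translation":[[0.08,-0.01,0],[0.08,-0.01,0],[0.05,0,0],[0.03,0,0]],"turn":[[0,0,0],[0,0,0],[0,0,0],[0,0,0]],"grip":[0,0,0,0]}'
python3 -c "
from h import *
tool()"
python3 -m creep '{"translation":[[0.025,0,0],[0.025,0,0]],"turn":[[0,0,0],[0,0,0]],"grip":[0,0]}'
python3 -c "
from h import *
tool()
c=env.read_camera('top');stone(c,(-.1,-.29,.05,.18))"
```

```text
time_s: 25.58
tool_pos: [0.6698, -0.014, 0.0146]
tool_rot: [179.9, 0.3, 92.3]
force: [-1.5, -8.6, 2.9]
grip_width: 0.0005
grasp_force: 4.2
t 25.57 tool way [ 0.0005 -0.0441] z 0.0146 rot [179.93   0.32  92.25] F way -1.84 -8.53 2.92
time_s: 25.82
tool_pos: [0.6698, -0.014, 0.0147]
tool_rot: [179.9, 0.6, 92.1]
force: [0.1, -14.4, 1.1]
grip_width: 0.0005
grasp_force: 7.4
t 25.82 tool way [ 0.0005 -0.044 ] z 0.0147 rot [179.9    0.58  92.14] F way -0.54 -14.41 1.08
centre [-0.0012  0.1009] len 0.113 wid 0.033 ang(deg,+ = nose to +x) -0.6 nose [-0.0022  0.1959] tail [-0.0002  0.0059] n 495
```

```bash

python3 -m creep '{"translation":[[0.03,0,0],[0.03,0,0],[0,0,0]],"turn":[[0,0,0],[0,0,0],[0,0,0]],"grip":[0,0,0]}'
python3 -c "
from h import *
tool()"
python3 -m creep '{"translation":[[0.03,0,0],[0,0,0]],"turn":[[0,0,0],[0,0,0]],"grip":[0,0]}'
python3 -c "
from h import *
tool()"
```

```text
time_s: 26.25
tool_pos: [0.6698, -0.014, 0.0148]
tool_rot: [179.9, 0.9, 92.0]
force: [0.6, -18.5, 1.7]
grip_width: 0.0004
grasp_force: 9.7
t 26.25 tool way [ 0.0004 -0.044 ] z 0.0148 rot [179.86   0.87  91.97] F way -0.19 -18.53 1.7
time_s: 26.5
tool_pos: [0.6698, -0.014, 0.0148]
tool_rot: [179.8, 1.0, 91.9]
force: [1.3, -23.1, -0.0]
grip_width: 0.0004
grasp_force: 11.3
t 26.50 tool way [ 0.0004 -0.0441] z 0.0148 rot [179.84   1.03  91.89] F way 0.29 -23.11 -0.01
```

```bash

python3 -m creep '{"translation":[[0.03,0,0],[0.03,0,0],[0,0,0]],"turn":[[0,0,0],[0,0,0],[0,0,0]],"grip":[0,0,0]}'
python3 -c "
from h import *
tool()"
python3 -m creep '{"translation":[[-0.5,0,0],[-0.5,0,0],[-0.5,0,-0.5],[-0.6,-0.4,-0.6],[-0.6,-0.6,-0.6]],"turn":[[0,0,0],[0,0,0],[0,0,0],[0,0,0],[0,0,0]],"grip":[0,0,0,0,0]}'
python3 -c "
from h import *
tool()
for n,b in [('top',None),('side',None)]:
  c=env.read_camera(n);stone(c,(-.025,-.1,.025,.2))
  u=mask(c,(0,0,0),(179,255,255),(0,0,640,480));w=world(c,u);q=way(w);k=(abs(q[:,0])<.014)&(w[:,2]>.036)&(w[:,2]<.048)&(q[:,1]>-.1)&(q[:,1]<.2);print(n,np.percentile(q[k,1],[0,1,99,100]).round(4))
  h=cv2.cvtColor(c['frame'],cv2.COLOR_RGB2HSV)[u[:,1],u[:,0]]
  k=(h[:,0]>98)&(h[:,0]<132)&(h[:,1]>100)&(abs(q[:,0])>.034)&(abs(q[:,0])<.07)&(q[:,1]>-.1)&(q[:,1]<.2)&(w[:,2]<.03);print('blue y',np.percentile(q[k,1],[0,1,99,100]).round(4))
  f=c['frame'][160:240,230:350] if n=='top' else c['frame'][180:280,300:420]
  cv2.imwrite(f'pics/e_{n}.png',cv2.resize(f[:,:,::-1],(600,400 if n=='top' else 500)))"
```

```text
time_s: 26.88
tool_pos: [0.6697, -0.014, 0.0149]
tool_rot: [179.8, 1.3, 91.7]
force: [2.9, -28.4, -0.0]
grip_width: 0.0006
grasp_force: 14.5
t 26.88 tool way [ 0.0004 -0.044 ] z 0.0149 rot [179.8    1.33  91.73] F way 1.74 -28.47 -0.05
time_s: 27.5
tool_pos: [0.6145, -0.1928, 0.1312]
tool_rot: [179.9, 0.0, 92.4]
force: [0.2, -0.6, 1.2]
grip_width: 0.0004
grasp_force: 0.0
t 27.50 tool way [-0.0623 -0.2204] z 0.1312 rot [1.7991e+02 2.0000e-02 9.2420e+01] F way 0.16 -0.6 1.2
centre [-0.001   0.0621] len 0.190 wid 0.033 ang(deg,+ = nose to +x) -0.0 nose [-0.0011  0.1571] tail [-0.0009 -0.0329] n 864
top [-0.0328 -0.0318  0.1562  0.157 ]
blue y [-0.0254 -0.0189  0.1422  0.1443]
centre [ 0.0161 -0.0095] len 0.051 wid 0.003 ang(deg,+ = nose to +x) 2.4 nose [0.0201 0.0854] tail [ 0.0122 -0.1044] n 9
side [-0.0338 -0.0338 -0.0338 -0.0338]
blue y [-0.0217 -0.0191  0.1347  0.1384]
```

View pics/e_top.png

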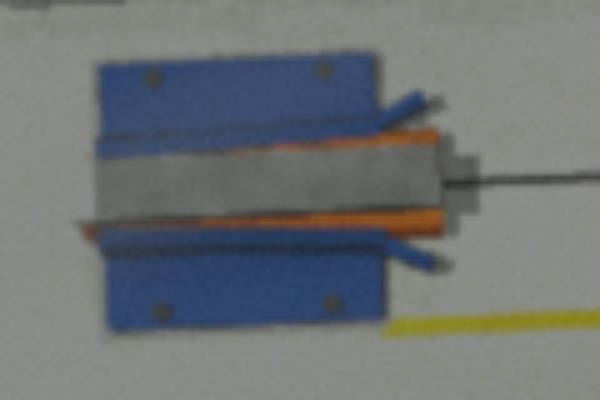

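The top crop shows the stone seated straight between both rails, with its tail face at crop (440, 185). My frame puts the tail about 32 mm before the mouth. It stopped dead under 28 N, and the arm is clear.

```bash
python3 -c "
from cell import env
print(env.sign_off())"
```

```text
the job is handed in; nothing more can be done
None
```

The stone is wedged tight in the blue holder, in line, with its tail about 32 mm before the mouth, and the job was handed in at about 28 s with no verdict returned; I swung the ends by gripping the stone lightly from above instead of pushing from the side, and did not re-measure the other things on the shelf.

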